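# Clear the jammed tin chute

### The arm

A 6-joint arm with a two-finger parallel gripper is mounted at the origin on the work surface. World frame = base frame: x ahead of the robot, y to its left, z up, the work surface at z = 0. Lengths are in m, angles in rad, forces in N, time in s.
With the tool pointing down it reaches from about 0.3 to 0.875 m from the base axis. Payload 6.4 kg.
Tool frame: the origin (TCP) lies midway between the tips of the shut fingers; the grasp point (between the pads) lies 19 mm behind it; y points along the fingers, x is the direction in which the jaws open and shut, and the axes are right-handed (so a half turn about y gives the same grasp; the last joint's range is limited). The gripper opens to 85 mm and grips with 20 to 120 N. Pads are 22 mm wide; open, the fingers measure 114 mm over their backs; the gripper's body (76 mm by 85 mm) begins 54 mm behind the grasp point. The pads swing forward as they close: fully open they stand 13 mm farther back than shut.
Start: joints at [-1.453, 0.181, 1.607, -0, 1.354, -0.206], TCP at [0.183, -0.545, 0.231] pointing down, gripper open.
Joint ranges: [-2.99, 2.99], [-0.89, 2.07], [0.3, 2.58], [-1.14, 4.28], [0, 2.63], [-3.12, 3.12]. Speed limits (rad/s): [2.57, 2.57, 3.01, 3.14, 3.14, 3.14].

### API

Orientations are given as a unit quaternion [w, x, y, z].
In Python, from bench import ctrl gives the robot as it stands.
- The arm moves only by the tool step_arm, never from a script. Its argument "commands" is a list of rows, each a list of 7 numbers: the turn, a rotation vector about the tool's x, y, z in units of 6 degrees (1.0 is 6 degrees), then the shift along the tool's x, y, z in units of 30 mm (1.0 is 30 mm), then the opening, from 0 (shut) to 1 (fully open). A call has 1 to 10 rows; each row shifts and turns the commanded pose from where the row before left it, along the tool's axes as they then stand; what a row does not reach is not made up. A row lasts 1/10 s, in which the tool goes at most 50 mm and 8.59 degrees, less where a joint would pass 70% of its speed; a pose out of reach is approached as far as the arm can. A call with a number of a shift or a turn outside -1 to 1 is refused whole. A call with a gripper value outside its range is refused whole. The fingers move at their own pace and stop on an object; the grip force is fixed at half the most. Time passes only in rows, so rows that do not move let the fingers close. It gives the time, the measured TCP pose, the force and the opening at its end, in the units of the state.
- ctrl.get_obs(): the state, without advancing time (a new reading comes with each control period).
- ctrl.camera(name): name is "scene" or "top" or "wrist"; returns (picture, depth): 400x640x3 uint8, blue, green, red; 400x640 float32, m along the optical axis (not along the pixel's ray), 0 where there is no reading.
- ctrl.get_calibration(name): a dict with "intrinsics" (3x3 intrinsics, pixels), "R" (3x3) and "t" (3): a world point X has camera coordinates R X + t. Camera axes: x right, y down, z forward; pixel columns grow to the right and rows downward; lengths in m; the calibration is good to about 2 mm. A picture is of the moment at which its call begins: read the wrist's pose just before it. get_calibration takes no time and is no camera call; for the wrist camera it gives the pose at the moment of the call.
- ctrl.hand_in(): hands the job in, once; it reports no verdict.
Trained networks look in the newest picture that a camera, given by its name, has taken for a name from the list of things; names that differ only in an ending like _2 or _b are one class to them, and where a whole thing is asked for, a point or a joint stands for the part that bears it (a point fixed in the world has none). Each returns a list of dicts, best first, with "p" (0 to 1); they miss things now and then, are a little off and sometimes report something else, mostly with a low value. They report only what shows in the picture. A call takes as long as a camera call. They do not tell look-alikes from the thing itself.
- ctrl.boxes_of(thing, camera): "point" ([x, y, z] in m, in the coordinates of the camera as it stood for that picture, good to about 4 mm: the middle of the surface that is visible of it).
- ctrl.silhouettes(thing, camera): "pixels" (400x640 bool, what is visible of it).
The state is a dict: "time_s": time; "q": joint angles; "dq": joint speeds; "joint_efforts": joint torques, N m; "eef_pos": TCP position; "eef_rot": TCP orientation; "wrist_force": force on the tool from outside, world axes, zero at the start; "torque": the same for the moment, N m; "opening": opening from 0.0 (shut) to 1.0 (fully open).
Only numpy, scipy, OpenCV 4.12 (cv2) and the standard library are available. Lean on these libraries where they do the work, as an engineer would, in place of code of your own. Each camera call takes 0.05 s, during which the arm holds its last target.

### The job

A large tin has been loaded by mistake into each of the two lanes of the sloping tin chute; both are stuck at the narrows and hold back the small tins. Lift both large tins out so that the small ones can slide down to the stop. The two large tins look alike, but one is full and heavy and the other is empty: set the full one down gently, upright, in the middle of the pan of the spring scale, put the empty one in the white crate, and leave the tile stack, mallet and brush where they are.

Things in the scene. Friction and masses are not known exactly. Their poses are not given: they have to be found in the camera images.
- rack: Fixed steel chute with two straight parallel lanes, 184 mm wide, 205 mm long. Origin: on the table under the inner face of the stop plate at the outlet, mid-width; x: level, up the lanes; y: across; z: up. Lane floors rise 28 deg: floor height = 40 mm + x tan 28 deg. Floors are slippery (friction about 0.1): tins that are set free slide down by themselves within a second.
- stop_l (a point): Outlet of the left lane (rack y = +55 mm): middle of the lane floor, at the stop plate, 40 mm above the table. The lane is 62 mm wide inside, narrowing to 50 mm over the last 80 mm of slope before the stop; the stuck tin's axis meets the floor 95 mm up the slope from here. Side walls, 6 mm thick, stand 20 mm above the floor, the stop plate 26 mm.
- stop_r (a point): The same point of the right lane (rack y = -55 mm); the lane is alike.
- tin_a: Large closed steel tin, 58 mm in diameter, 75 mm tall, flat lid. It stands square to the lane floor (leaning 28 deg towards the outlet), stuck at the narrows. Origin: centre of its underside; z: its axis, up. The two large tins look exactly alike; only weight tells the full one (0.55 to 0.78 kg) from the empty one (0.10 to 0.17 kg); which lane holds which changes.
- tin_b: Large closed steel tin, 58 mm in diameter, 75 mm tall, flat lid. It stands square to the lane floor (leaning 28 deg towards the outlet), stuck at the narrows. Origin: centre of its underside; z: its axis, up. The two large tins look exactly alike; only weight tells the full one (0.55 to 0.78 kg) from the empty one (0.10 to 0.17 kg); which lane holds which changes.
- small_l1: Small steel tin, 42 mm in diameter and 36 mm tall, 0.10 to 0.16 kg, number 1 in line behind the large tin in the left lane, standing on the sloping lane floor. Origin: centre of its underside; z: its axis. When the lane is free it slides down by itself; nothing need touch it.
- small_l2: Small steel tin, 42 mm in diameter and 36 mm tall, 0.10 to 0.16 kg, number 2 in line behind the large tin in the left lane, standing on the sloping lane floor. Origin: centre of its underside; z: its axis. When the lane is free it slides down by itself; nothing need touch it.
- small_r1: Small steel tin, 42 mm in diameter and 36 mm tall, 0.10 to 0.16 kg, number 1 in line behind the large tin in the right lane, standing on the sloping lane floor. Origin: centre of its underside; z: its axis. When the lane is free it slides down by itself; nothing need touch it.
- small_r2: Small steel tin, 42 mm in diameter and 36 mm tall, 0.10 to 0.16 kg, number 2 in line behind the large tin in the right lane, standing on the sloping lane floor. Origin: centre of its underside; z: its axis. When the lane is free it slides down by itself; nothing need touch it.
- scale: Fixed spring scale: grey base 150 x 130 mm, 34 mm high, under a round flat steel pan 130 mm in diameter without a rim. Origin: centre of the underside of the base; z up. It may stand to the left or to the right of the chute.
- pan_mid (a point): Middle of the flat top face of the scale's pan, 55 mm above the table when empty. It moves down with the pan.
- pan (a joint): How far the scale's pan has sunk, in m: 0 empty, 0.014 at its lowest. Spring 700 N/m: a full large tin sinks it 7 to 11 mm, an empty one 1 to 3 mm.
- crate: Fixed open white plastic crate, 210 (x) x 170 (y) x 90 mm high, walls and floor 6 mm thick. Origin: centre of its underside. It stands on the other side of the chute from the scale.
- crate_in (a point): Centre of the crate's inner floor, 6 mm above the table.
- tiles: Bystander: stack of stone tiles, 90 x 90 mm, 60 mm high, 0.9 kg. Origin: centre of its underside. Leave alone.
- mallet: Bystander: hammer-like mallet 240 mm long lying on the table along its x axis. Leave alone.
- brush: Bystander: brush 170 mm long lying on the table along its x axis, between the robot and the chute. Leave alone.
There are look-alikes about, which are no part of the job. What is shaped like the tin_b but brown or green is not meant.

How it is judged:
At the end, for the whole second after the job is handed in: The full tin stands upright, at rest, within 32 mm of the middle of the pan, sinking it over 5 mm; the empty one is at rest in the crate, below its rim, any way up; the small tins of each lane rest in line at the stop (within 10 mm); bystanders within 30 mm of where they were (value of joint pan above 0.005 m and (((horizontal distance between tin_a and pan_mid below 0.032 m and z of tin_a in the frame of pan_mid between -0.006 and 0.006 m and angle between tin_a's own z axis and vertical below 0.1 rad and linear speed of tin_a below 0.02 m/s) and (x of tin_b in the frame of crate between -0.105 and 0.105 m and y of tin_b in the frame of crate between -0.085 and 0.085 m and z of tin_b in the frame of crate below 0.085 m and linear speed of tin_b below 0.03 m/s)) or ((horizontal distance between tin_b and pan_mid below 0.032 m and z of tin_b in the frame of pan_mid between -0.006 and 0.006 m and angle between tin_b's own z axis and vertical below 0.1 rad and linear speed of tin_b below 0.02 m/s) and (x of tin_a in the frame of crate between -0.105 and 0.105 m and y of tin_a in the frame of crate between -0.085 and 0.085 m and z of tin_a in the frame of crate below 0.085 m and linear speed of tin_a below 0.03 m/s))) and x of small_l1 in the frame of rack between 0.0065 and 0.0285 m and y of small_l1 in the frame of rack between 0.043 and 0.067 m and linear speed of each of small_l1, small_l2, small_r1, small_r2 below 0.02 m/s and x of small_l2 in the frame of rack between 0.0436 and 0.0656 m and y of small_l2 in the frame of rack between 0.043 and 0.067 m and x of small_r1 in the frame of rack between 0.0065 and 0.0285 m and y of small_r1 in the frame of rack between -0.067 and -0.043 m and x of small_r2 in the frame of rack between 0.0436 and 0.0656 m and y of small_r2 in the frame of rack between -0.067 and -0.043 m); the robot touches nothing.
It fails at once if the tiles is shifted by more than 30 mm (distance of tiles from where it was at the start of the episode above 0.03 m).
It fails at once if the mallet is shifted by more than 30 mm (distance of mallet from where it was at the start of the episode above 0.03 m).
It fails at once if the brush is shifted by more than 30 mm (distance of brush from where it was at the start of the episode above 0.03 m).
It fails at once if a large tin is dropped or banged onto the scale (over 80 N) (contact force between tin_a and scale above 80 N).
It fails at once if a large tin is dropped or banged onto the scale (over 80 N) (contact force between tin_b and scale above 80 N).
It also fails if it takes over 53 s, if anything falls off the work surface, if the arm or the gripper's body presses on something with over 40 N, if the wrist force passes 120 N, or if a joint passes its speed limit or range.

## Working session

There is one attempt and no reset: what is moved stays moved. The work goes in short steps, Python scripts to look and compute and a tool call to move; the robot and the scene stay as the last step left them, time stands still between calls to the robot, and variables do not carry over. Pictures are saved under pics/ and viewed, and the job is handed in when it is done.

Besides the shell and the picture viewer there is one more tool, called after "Request:" by a JSON object that holds its "method" and its "body". step_arm: Moves the arm, as the interface text tells. Its arguments: {"type":"object","properties":{"commands":{"type":"array"}},"required":["commands"]}

```bash
ls; mkdir -p pics
python3 - <<'E'
from bench import ctrl
import cv2,numpy as np
o=ctrl.get_obs()
for k,v in o.items(): print(k,np.round(v,4))
for n in ["scene","top","wrist"]:
    p,d=ctrl.camera(n); cv2.imwrite(f"pics/{n}0.png",p); np.save(f"pics/{n}0.npy",d)
    c=ctrl.get_calibration(n); print(n,c)
E
```

```text
pics
time_s 0.0
q [-1.4533  0.1816  1.608  -0.      1.3538 -0.2063]
dq [ 0.0008 -0.0013 -0.0007  0.0002 -0.0001 -0.0006]
joint_efforts [-1.20000e-03 -4.44877e+01 -3.51333e+01 -6.00000e-04  9.20000e-03
 -0.00000e+00]
eef_pos [ 0.1829 -0.5446  0.2304]
eef_rot [ 0.5745 -0.5736  0.4133 -0.4124]
wrist_force [ 0.1726  0.1135 -1.3422]
torque [ 0.0277 -0.0093  0.0147]
opening 1.0023
scene {'intrinsics': array([[515.02661038,   0.        , 322.79907698],
       [  0.        , 515.02661038, 205.04292933],
       [  0.        ,   0.        ,   1.        ]]), 'R': array([[ 0.73332067,  0.6797567 ,  0.01310067],
       [ 0.5599829 , -0.59295701, -0.57863731],
       [-0.38556446,  0.43166285, -0.81547975]]), 't': array([-0.42484942, -0.2600289 ,  1.70115749])}
top {'intrinsics': array([[408.77375877,   0.        , 326.1509153 ],
       [  0.        , 408.77375877, 202.97330428],
       [  0.        ,   0.        ,   1.        ]]), 'R': array([[ 0.01671848, -0.99937769,  0.0310601 ],
       [-0.99891161, -0.01804742, -0.04301022],
       [ 0.04354401, -0.03030723, -0.9985917 ]]), 't': array([-0.03245155,  0.5818619 ,  0.98016199])}
wrist {'intrinsics': array([[321.15456226,   0.        , 324.66294825],
       [  0.        , 321.15456226, 199.66073914],
       [  0.        ,   0.        ,   1.        ]]), 'R': array([[ 0.31871763, -0.94784878, -0.00133152],
       [-0.90900055, -0.30605223,  0.28293114],
       [-0.26858345, -0.08896479, -0.9591393 ]]), 't': array([-0.57585274, -0.03624603,  0.37795461])}
```

View pics/scene0.png

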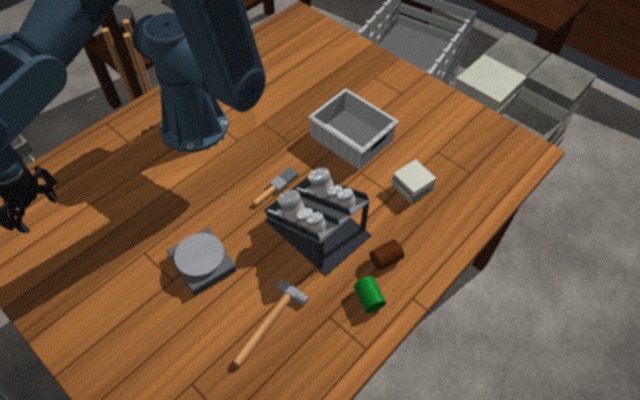

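View pics/top0.png

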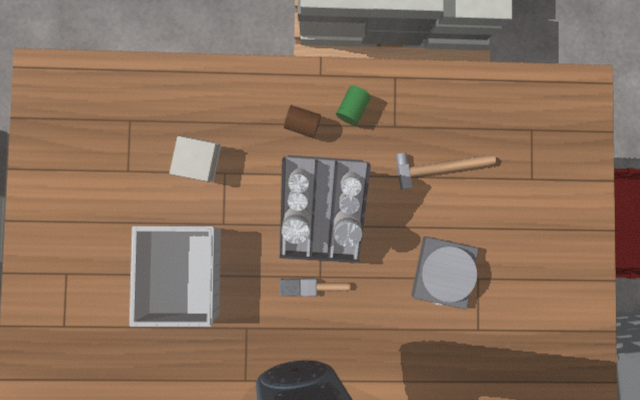

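```bash
cat > h.py <<'E'
from bench import ctrl
import cv2,numpy as np
from scipy.spatial.transform import Rotation as Rn
def world(n,d,c=None):
    c=c or ctrl.get_calibration(n); K=c["intrinsics"]
    v,u=np.mgrid[:400,:640]
    P=np.stack([(u-K[0,2])*d/K[0,0],(v-K[1,2])*d/K[1,1],d],-1)
    return (P-c["t"])@c["R"]
def toW(n,p,c=None):
    c=c or ctrl.get_calibration(n); return c["R"].T@(np.array(p)-c["t"])
def rot(q): return Rn.from_quat([q[1],q[2],q[3],q[0]])
E
python3 - <<'E'
from h import *
np.set_printoptions(precision=4,suppress=True)
for n in ["top","scene"]:
    p,d=ctrl.camera(n); W=world(n,d)
    np.save(f"pics/W_{n}.npy",W); np.save(f"pics/p_{n}.npy",p)
    for t in ["tin_a","small_l1","rack","scale","crate","tiles","mallet","brush"]:
        for r in ctrl.boxes_of(t,n)[:5]: print(n,t,round(r["p"],2),toW(n,r["point"]))
    for t in ["tin_a","rack","pan_mid","crate"]:
        for i,r in enumerate(ctrl.silhouettes(t,n)[:3]):
            m=r["pixels"]; np.save(f"pics/m_{n}_{t}_{i}.npy",m); print(n,t,r["p"],m.sum(),np.argwhere(m).mean(0))
E
```

```text
top tin_a 0.71 [0.5294 0.0445 0.1494]
top tin_a 0.64 [ 0.5304 -0.0638  0.1529]
top tin_a 0.61 [0.7713 0.0413 0.0508]
top tin_a 0.61 [ 0.8158 -0.0812  0.052 ]
top small_l1 0.94 [0.6227 0.0378 0.1544]
top small_l1 0.71 [0.5834 0.0382 0.1402]
top rack 0.7 [ 0.5782 -0.0143  0.1117]
top scale 0.98 [ 0.4207 -0.3052  0.0508]
top scale 0.28 [0.4054 0.3348 0.0056]
top scale 0.22 [ 0.5793 -0.0122  0.1075]
top crate 0.94 [0.4018 0.333  0.0025]
top tiles 0.93 [0.6774 0.2866 0.0596]
top mallet 0.86 [ 0.6779 -0.2805  0.0249]
top mallet 0.48 [ 0.5293 -0.0638  0.1503]
top brush 0.91 [0.38   0.0166 0.0163]
top tin_a 0.79 901 [224.6004 296.5339]
top tin_a 0.74 794 [120.6222 301.8892]
top tin_a 0.72 864 [227.8866 347.103 ]
top rack 0.68 5330 [206.0677 322.6803]
top pan_mid 0.74 2336 [273.3009 449.3921]
top crate 0.6 9039 [275.3747 174.7037]
scene tin_a 0.96 [ 0.533  -0.0825  0.1423]
scene tin_a 0.8 [0.7799 0.0261 0.0555]
scene tin_a 0.67 [ 0.8211 -0.0922  0.0525]
scene tin_a 0.58 [0.5371 0.0318 0.1375]
scene small_l1 0.79 [0.629  0.0309 0.1539]
scene small_l1 0.51 [0.5853 0.029  0.1395]
scene small_l1 0.43 [ 0.627  -0.036   0.0406]
scene small_l1 0.21 [0.6825 0.2721 0.0617]
scene rack 0.64 [ 0.6276 -0.0351  0.0454]
scene scale 0.7 [ 0.4404 -0.3191  0.0526]
scene crate 0.74 [0.4061 0.3354 0.0449]
scene tiles 0.58 [0.6782 0.2758 0.0619]
scene mallet 0.63 [ 0.68   -0.2978  0.0224]
scene brush 0.87 [0.3861 0.0125 0.0183]
scene tin_a 0.83 557 [205.2944 290.237 ]
scene tin_a 0.72 697 [254.9053 386.3171]
scene tin_a 0.71 494 [182.164  319.8745]
scene rack 0.59 4733 [228.4469 323.0858]
scene pan_mid 0.91 1740 [254.5397 198.4339]
scene crate 0.77 4204 [128.2212 351.8989]
```

Run:
```python
from h import *
np.set_printoptions(precision=4,suppress=True)
W=np.load("pics/W_top.npy");p=np.load("pics/p_top.npy")
cv2.imwrite("pics/crop1.png",cv2.resize(p[145:270,265:385],None,fx=4.8,fy=4.8,interpolation=cv2.INTER_CUBIC))
P=W.reshape(-1,3)
# rack yaw: edges of rack footprint from points z>0.03 within region
sel=P[(P[:,2]>0.03)&(P[:,0]>0.44)&(P[:,0]<0.74)&(abs(P[:,1]+0.012)<0.13)]
r=cv2.minAreaRect((sel[:,:2]*1000).astype(np.float32));print("rack rect",r, len(sel))
s28,c28=np.sin(np.radians(28)),np.cos(np.radians(28))
# lids by plane
for i in (0,2):
    m=np.load(f"pics/m_top_tin_a_{i}.npy"); m=cv2.dilate(m.astype(np.uint8),np.ones((9,9)))>0
    q=W[m]; 
    n=np.array([-s28,0,c28]); h=q@n
    hist,e=np.histogram(h,bins=60); k=np.median(h[h>np.percentile(h,45)])
    for _ in range(5):
        k=np.median(h[abs(h-k)<0.004])
    L=q[abs(h-k)<0.004]
    A=np.c_[L[:,:2],np.ones(len(L))]; co=np.linalg.lstsq(A,L[:,2],rcond=None)[0]
    uv=np.c_[L[:,0]*c28+L[:,2]*s28, L[:,1]]*1000
    (c,rad)=cv2.minEnclosingCircle(uv.astype(np.float32))
    print(i,len(L),"k",k,"plane",co,"centroid",L.mean(0),"circ",c,rad, "extent",uv.min(0),uv.max(0))
# scale pan
m=np.load("pics/m_top_pan_mid_0.npy");q=W[m];print("pan",np.median(q[:,2]),cv2.minEnclosingCircle((q[:,:2]*1000).astype(np.float32)),q[:,:2].mean(0))
s=np.load("pics/m_scene_pan_mid_0.npy");Ws=np.load("pics/W_scene.npy");q=Ws[s];print("pan scene",np.median(q[:,2]),q[:,:2].mean(0))
m=np.load("pics/m_top_crate_0.npy");q=W[m];q=q[q[:,2]>0.08];print("crate",cv2.minAreaRect((q[:,:2]*1000).astype(np.float32)),len(q))
```

```text
rack rect ((560.7188720703125, -12.218246459960938), (184.09043884277344, 223.4152374267578), 87.42578887939453) 9562
0 560 k -0.10967980124552246 plane [ 0.5189 -0.0225 -0.1167] centroid [0.5184 0.0446 0.1513] circ (527.8699340820312, 44.730628967285156) 29.85137367248535 extent [499.5588  16.5369] [556.5677  72.9228]
2 552 k -0.10753142623187409 plane [ 0.5245 -0.0184 -0.1193] centroid [ 0.5137 -0.065   0.1513] circ (523.6016235351562, -65.49504089355469) 29.99603271484375 extent [495.3217 -94.3485] [552.5745 -35.6684]
pan 0.05522844048834173 ((471.8996887207031, -182.0610809326172), 201.37705993652344) [ 0.4223 -0.3096]
pan scene 0.05472215963603603 [ 0.423  -0.3138]
crate ((418.68438720703125, 206.47122192382812), (224.1809844970703, 407.0054626464844), 2.3690249919891357) 2077
```

View pics/crop1.png

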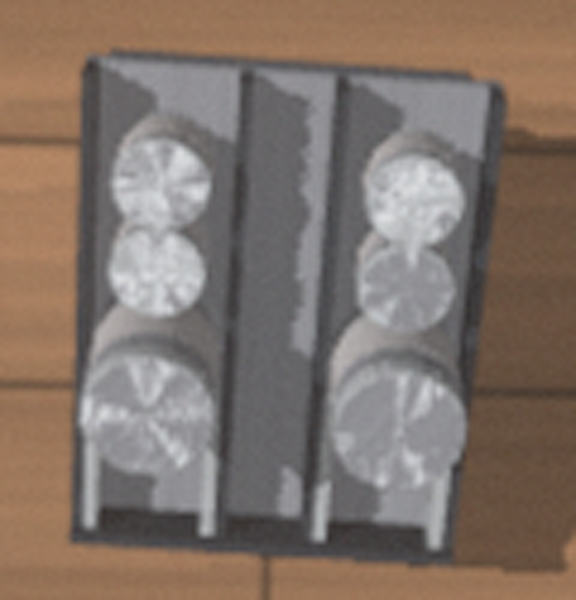

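```bash
cat >> h.py <<'E'
YAW=np.radians(-2.5)
def grasp_R(tilt,yaw,sx):
    # tool y = approach: tilted outwards by tilt ; tool x = sx*left direction
    Z=Rn.from_euler('z',yaw).as_matrix()
    y=Z@np.array([np.sin(tilt),0,-np.cos(tilt)]); x=sx*(Z@np.array([0,1.,0])); z=np.cross(x,y)
    return Rn.from_matrix(np.c_[x,y,z])
def plan(tp,tR,n,op,show=True,start=None):
    o=ctrl.get_obs(); p,R=(np.array(o["eef_pos"]),rot(o["eef_rot"])) if start is None else start
    dv=(R.inv()*tR).as_rotvec(); rows=[]
    print("dist",np.linalg.norm(tp-p),"ang deg",np.degrees(np.linalg.norm(dv)))
    for i in range(n):
        step=(tp-p)/(n-i)
        s=R.inv().apply(step)/0.03
        rows.append([round(float(a),2)+0. for a in np.r_[np.degrees(dv)/n/6,s,op]])
        R=R*Rn.from_rotvec(np.radians(np.array(rows[-1][:3])*6)) if True else R
        p=p+ (rows_R:=R*Rn.from_rotvec(-np.radians(np.array(rows[-1][:3])*6))).apply(np.array(rows[-1][3:6])*0.03)
    print("max",np.abs(np.array(rows)[:,:6]).max())
    for i in range(0,n,10): print(rows[i:i+10])
    return p,R
def st():
    o=ctrl.get_obs(); M=rot(o["eef_rot"]).as_matrix()
    print("t",round(o["time_s"],2),"pos",np.round(o["eef_pos"],4),"x",M[:,0].round(3),"y",M[:,1].round(3),"F",np.round(o["wrist_force"],2),"T",np.round(o["torque"],2),"op",round(o["opening"],3),"q",np.round(o["q"],2))
E
python3 - <<'E'
from h import *
st()
lid=np.array([0.5137,-0.065,0.151]); 
for sx in (1,-1):
    R=grasp_R(np.radians(28),YAW,sx); y=R.as_matrix()[:,1]
    tgt=lid+y*0.053; print("grasp tcp",tgt)
    plan(lid-y*0.05,R,20,1.0)
E
```

```text
t 1.45 pos [ 0.183  -0.5451  0.2313] x [ 0.318 -0.948 -0.   ] y [ 0.  0. -1.] F [ 0.42 -0.48 -0.05] T [0.05 0.02 0.  ] op 1.001 q [-1.45  0.18  1.61  0.    1.35 -0.21]
grasp tcp [ 0.53855831 -0.06608534  0.10420378]
dist 0.5720442072536067 ang deg 159.58086973035466
max 1.29
[[-0.06, -1.29, -0.32, -0.6, 0.06, 0.74, 1.0], [-0.06, -1.29, -0.32, -0.49, 0.04, 0.81, 1.0], [-0.06, -1.29, -0.32, -0.38, 0.02, 0.87, 1.0], [-0.06, -1.29, -0.32, -0.26, 0.0, 0.92, 1.0], [-0.06, -1.29, -0.32, -0.13, -0.01, 0.94, 1.0], [-0.06, -1.29, -0.32, 0.0, -0.02, 0.95, 1.0], [-0.06, -1.29, -0.32, 0.12, -0.02, 0.95, 1.0], [-0.06, -1.29, -0.32, 0.25, -0.02, 0.92, 1.0], [-0.06, -1.29, -0.32, 0.37, -0.02, 0.88, 1.0], [-0.06, -1.29, -0.32, 0.49, -0.01, 0.82, 1.0]]
[[-0.06, -1.29, -0.32, 0.6, 0.0, 0.74, 1.0], [-0.06, -1.29, -0.32, 0.69, 0.02, 0.66, 1.0], [-0.06, -1.29, -0.32, 0.77, 0.04, 0.56, 1.0], [-0.06, -1.29, -0.32, 0.84, 0.06, 0.45, 1.0], [-0.06, -1.29, -0.32, 0.89, 0.09, 0.33, 1.0], [-0.06, -1.29, -0.32, 0.92, 0.12, 0.21, 1.0], [-0.06, -1.29, -0.32, 0.94, 0.15, 0.09, 1.0], [-0.06, -1.29, -0.32, 0.94, 0.18, 
[... 410 characters left out ...]
, -0.65, 0.12, 0.69, 1.0], [0.23, 0.17, -0.04, -0.66, 0.13, 0.67, 1.0], [0.23, 0.17, -0.04, -0.67, 0.15, 0.66, 1.0], [0.23, 0.17, -0.04, -0.69, 0.16, 0.64, 1.0], [0.23, 0.17, -0.04, -0.7, 0.17, 0.63, 1.0], [0.23, 0.17, -0.04, -0.71, 0.18, 0.61, 1.0]]
[[0.23, 0.17, -0.04, -0.72, 0.19, 0.59, 1.0], [0.23, 0.17, -0.04, -0.73, 0.21, 0.57, 1.0], [0.23, 0.17, -0.04, -0.75, 0.22, 0.55, 1.0], [0.23, 0.17, -0.04, -0.76, 0.22, 0.54, 1.0], [0.23, 0.17, -0.04, -0.76, 0.23, 0.52, 1.0], [0.23, 0.17, -0.04, -0.78, 0.24, 0.5, 1.0], [0.23, 0.17, -0.04, -0.78, 0.25, 0.48, 1.0], [0.23, 0.17, -0.04, -0.79, 0.26, 0.46, 1.0], [0.23, 0.17, -0.04, -0.81, 0.27, 0.43, 1.0], [0.23, 0.17, -0.04, -0.81, 0.28, 0.41, 1.0]]
```

Request:
{"method": "step_arm", "body": {"commands": [[0.23, 0.17, -0.04, -0.6, 0.05, 0.74, 1], [0.23, 0.17, -0.04, -0.6, 0.05, 0.73, 1], [0.23, 0.17, -0.04, -0.62, 0.05, 0.72, 1], [0.23, 0.17, -0.04, -0.64, 0.05, 0.7, 1], [0.23, 0.17, -0.04, -0.65, 0.1, 0.69, 1], [0.23, 0.17, -0.04, -0.66, 0.1, 0.67, 1], [0.23, 0.17, -0.04, -0.67, 0.1, 0.66, 1], [0.23, 0.17, -0.04, -0.69, 0.15, 0.64, 1], [0.23, 0.17, -0.04, -0.7, 0.15, 0.63, 1], [0.23, 0.17, -0.04, -0.71, 0.15, 0.61, 1]]}}

```text
time_s: 2.45
eef_pos: [0.3365, -0.304, 0.2219]
eef_rot: [0.591, -0.47, 0.397, -0.521]
wrist_force: [0.6, -0.7, -0.4]
opening: 1.0
```

Request:
{"method": "step_arm", "body": {"commands": [[0.23, 0.17, -0.04, -0.72, 0.15, 0.59, 1], [0.23, 0.17, -0.04, -0.73, 0.15, 0.57, 1], [0.23, 0.17, -0.04, -0.75, 0.2, 0.55, 1], [0.23, 0.17, -0.04, -0.76, 0.2, 0.54, 1], [0.23, 0.17, -0.04, -0.76, 0.2, 0.52, 1], [0.23, 0.17, -0.04, -0.78, 0.2, 0.5, 1], [0.23, 0.17, -0.04, -0.78, 0.2, 0.48, 1], [0.23, 0.17, -0.04, -0.79, 0.2, 0.46, 1], [0.23, 0.17, -0.04, -0.8, 0.2, 0.43, 1], [0.23, 0.17, -0.04, -0.8, 0.2, 0.41, 1]]}}

```text
time_s: 3.45
eef_pos: [0.4846, -0.064, 0.2172]
eef_rot: [-0.595, 0.356, -0.373, 0.617]
wrist_force: [0.5, -0.2, -0.1]
opening: 1.0
```

Run:
```python
from h import *
np.set_printoptions(precision=4,suppress=True)
st()
c=ctrl.get_calibration("wrist");p,d=ctrl.camera("wrist"); cv2.imwrite("pics/w1.png",p)
for t in ["tin_a","small_l1"]:
    for r in ctrl.boxes_of(t,"wrist")[:4]: print(t,round(r["p"],2),toW("wrist",r["point"],c))
W=world("wrist",d,c); np.save("pics/Ww1.npy",W)
s,co=np.sin(np.radians(28)),np.cos(np.radians(28))
n=np.array([-s*.999,s*.0436,co])
for lid in ([0.5184,0.0446,0.1513],[0.5137,-0.065,0.1513]):
    lid=np.array(lid); q=W.reshape(-1,3); q=q[(np.linalg.norm(q-lid,axis=1)<0.038)&(abs((q-lid)@n)<0.006)]
    print(len(q), q.mean(0) if len(q) else 0, q.min(0),q.max(0))
lid=np.array([0.5137,-0.065,0.151]);R=grasp_R(np.radians(28),YAW,-1); y=R.as_matrix()[:,1]
plan(lid-y*0.05,R,2,1.0)
```

```text
t 3.45 pos [ 0.4846 -0.064   0.2172] x [-0.039 -0.999 -0.004] y [ 0.469 -0.014 -0.883] F [ 0.5  -0.17 -0.1 ] T [0.01 0.2  0.02] op 1.0 q [-0.53 -0.35  2.21  0.3   0.87  0.94]
tin_a 0.95 [0.5253 0.0373 0.145 ]
tin_a 0.92 [ 0.7827 -0.0743  0.0315]
tin_a 0.78 [ 0.518  -0.0681  0.1462]
tin_a 0.68 [0.7657 0.0349 0.0607]
small_l1 0.97 [0.5798 0.0388 0.1345]
small_l1 0.65 [0.6187 0.0373 0.1554]
5157 [0.5173 0.0425 0.15  ] [0.4907 0.0141 0.1341] [0.5441 0.0735 0.1638]
5066 [ 0.5125 -0.0661  0.1499] [ 0.4857 -0.0948  0.1346] [ 0.5393 -0.037   0.1644]
dist 0.022457849424230954 ang deg 0.5890107998536621
max 0.37
[[0.01, 0.03, -0.04, 0.01, 0.37, -0.08, 1.0], [0.01, 0.03, -0.04, 0.0, 0.36, -0.08, 1.0]]
```

View pics/w1.png

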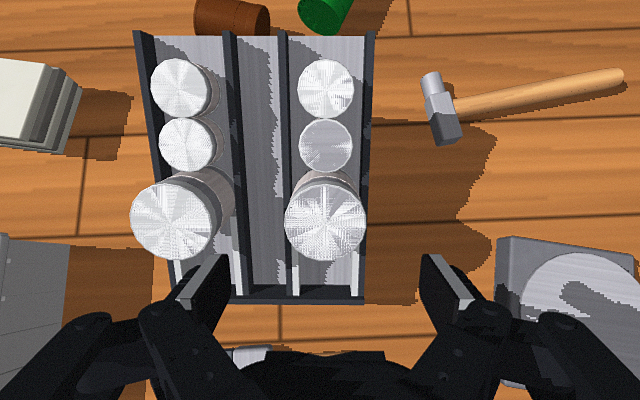

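Run:
```python
from h import *
lid=np.array([0.513,-0.0657,0.1505]);R=grasp_R(np.radians(28),YAW,-1); y=R.as_matrix()[:,1]
s=plan(lid-y*0.02,R,3,1.0)
plan(lid+y*0.053,R,6,1.0,start=s)
```

```text
dist 0.05238734307978415 ang deg 0.5890107998536621
max 0.58
[[0.01, 0.02, -0.03, 0.02, 0.58, -0.06, 1.0], [0.01, 0.02, -0.03, 0.01, 0.58, -0.06, 1.0], [0.01, 0.02, -0.03, 0.01, 0.58, -0.06, 1.0]]
dist 0.0728876610248889 ang deg 0.09016123274800485
max 0.41
[[0.0, 0.0, 0.0, 0.0, 0.4, 0.0, 1.0], [0.0, 0.0, 0.0, 0.0, 0.41, 0.0, 1.0], [0.0, 0.0, 0.0, 0.0, 0.4, 0.0, 1.0], [0.0, 0.0, 0.0, 0.0, 0.41, 0.0, 1.0], [0.0, 0.0, 0.0, 0.0, 0.4, 0.0, 1.0], [0.0, 0.0, 0.0, 0.0, 0.41, 0.0, 1.0]]
```

Request:
{"method": "step_arm", "body": {"commands": [[0, 0.02, -0.03, 0.02, 0.58, -0.06, 1], [0, 0.02, -0.03, 0.02, 0.58, -0.06, 1], [0, 0.02, -0.03, 0, 0.58, -0.06, 1], [0, 0, 0, 0, 0.4, 0, 1], [0, 0, 0, 0, 0.4, 0, 1], [0, 0, 0, 0, 0.4, 0, 1], [0, 0, 0, 0, 0.4, 0, 1], [0, 0, 0, 0, 0.4, 0, 1], [0, 0, 0, 0, 0.4, 0, 1], [0, 0, 0, 0, 0, 0, 1]]}}

```text
time_s: 4.6
eef_pos: [0.5367, -0.0695, 0.1033]
eef_rot: [-0.59, 0.357, -0.374, 0.62]
wrist_force: [0.4, 1.1, 0.9]
opening: 0.999
```

Run:
```python
from h import *
st()
p,d=ctrl.camera("wrist"); cv2.imwrite("pics/w2.png",p)
lid=np.array([0.513,-0.0657,0.1505]);R=grasp_R(np.radians(28),YAW,-1); y=R.as_matrix()[:,1]
plan(lid+y*0.053,R,1,1.0)
```

```text
t 4.6 pos [ 0.5367 -0.0695  0.1033] x [-0.049 -0.999  0.   ] y [ 0.465 -0.023 -0.885] F [0.35 1.12 0.94] T [-0.    0.2   0.04] op 0.999 q [-0.46  0.01  2.18  0.37  0.54  0.88]
dist 0.002808543184018726 ang deg 0.3964715440336541
max 0.09
[[0.04, -0.04, 0.03, -0.09, 0.02, 0.02, 1.0]]
```

View pics/w2.png

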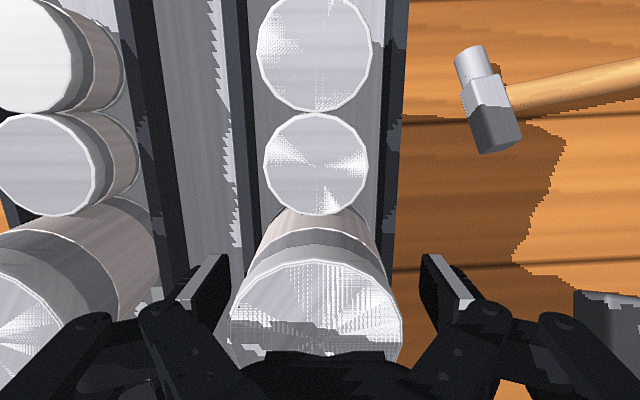

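Request:
{"method": "step_arm", "body": {"commands": [[0, 0, 0.03, -0.09, 0, 0, 1], [0, 0, 0, 0, 0, 0, 0], [0, 0, 0, 0, 0, 0, 0], [0, 0, 0, 0, 0, 0, 0], [0, 0, 0, 0, 0, 0, 0], [0, 0, 0, 0, 0, 0, 0]]}}

```text
time_s: 5.25
eef_pos: [0.5375, -0.066, 0.1055]
eef_rot: [-0.592, 0.356, -0.373, 0.619]
wrist_force: [-7.1, -0.7, 8.5]
opening: 0.667
```

Run:
```python
from h import *
st()
```

```text
t 5.25 pos [ 0.5375 -0.066   0.1055] x [-0.046 -0.999 -0.001] y [ 0.468 -0.021 -0.884] F [-7.06 -0.71  8.54] T [ 0.07  0.61 -0.07] op 0.667 q [-0.46  0.    2.18  0.37  0.54  0.88]
```

Request:
{"method": "step_arm", "body": {"commands": [[0, 0, 0, 0, -0.2, 0, 0], [0, 0, 0, 0, -0.3, 0, 0], [0, 0, 0, 0, -0.5, 0, 0], [0, 0, 0, 0, -0.7, 0, 0], [0, 0, 0, 0, -0.8, 0, 0], [0, 0, 0, 0, -0.8, 0, 0], [0, 0, 0, 0, -0.5, 0, 0], [0, 0, 0, 0, -0.2, 0, 0], [0, 0, 0, 0, 0, 0, 0], [0, 0, 0, 0, 0, 0, 0]]}}

```text
time_s: 6.25
eef_pos: [0.4807, -0.0631, 0.2093]
eef_rot: [-0.591, 0.356, -0.375, 0.619]
wrist_force: [-0.1, -0.4, -7.2]
opening: 0.661
```

Run:
```python
from h import *
st()
p,d=ctrl.camera("wrist"); cv2.imwrite("pics/w3.png",p);p,d=ctrl.camera("scene"); cv2.imwrite("pics/s3.png",p[100:300,200:460])
st()
```

```text
t 6.25 pos [ 0.4807 -0.0631  0.2093] x [-0.047 -0.999 -0.003] y [ 0.465 -0.019 -0.885] F [-0.13 -0.37 -7.19] T [ 0.02  0.75 -0.02] op 0.661 q [-0.53 -0.35  2.22  0.29  0.86  0.95]
t 6.35 pos [ 0.4808 -0.0631  0.2092] x [-0.047 -0.999 -0.003] y [ 0.465 -0.019 -0.885] F [ 0.08  0.17 -6.13] T [0.01 0.76 0.03] op 0.662 q [-0.53 -0.35  2.22  0.29  0.86  0.95]
```

View pics/w3.png

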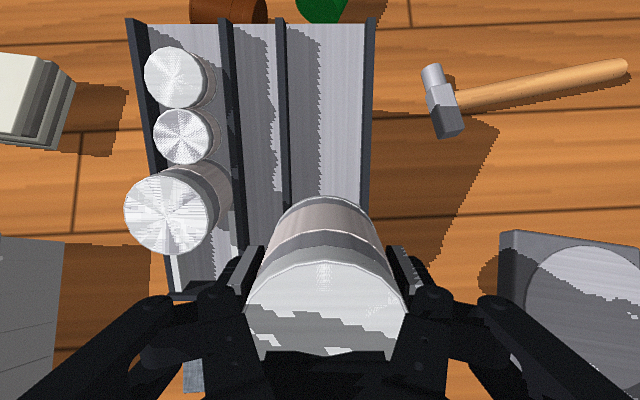

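View pics/s3.png

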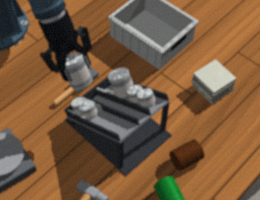

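Run:
```python
from h import *
np.set_printoptions(precision=4,suppress=True)
for n in ("top","scene"):
    q=np.load(f"pics/W_{n}.npy").reshape(-1,3)
    q=q[(abs(q[:,2]-0.055)<0.005)&(np.hypot(q[:,0]-.423,q[:,1]+.311)<0.085)]
    print(n,len(q),q.mean(0),q.min(0),q.max(0),cv2.minEnclosingCircle((q[:,:2]*1000).astype(np.float32)))
q=np.load("pics/Ww1.npy").reshape(-1,3)
q=q[(abs(q[:,2]-0.055)<0.005)&(np.hypot(q[:,0]-.423,q[:,1]+.311)<0.085)]
print(len(q),q.min(0),q.max(0))
R=grasp_R(0,YAW,-1)
plan(np.array([0.422,-0.31,0.2]),R,12,0.0)
```

```text
top 2396 [ 0.4216 -0.3109  0.0552] [ 0.3572 -0.3753  0.0503] [ 0.4853 -0.2464  0.0599] ((421.5654602050781, -311.46807861328125), 65.02337646484375)
scene 1591 [ 0.4219 -0.314   0.0549] [ 0.3565 -0.3775  0.0501] [ 0.4851 -0.2484  0.06  ] ((420.0628662109375, -312.45611572265625), 67.1324234008789)
8430 [ 0.3688 -0.3687  0.0501] [ 0.4855 -0.2479  0.0573]
dist 0.2539958793519656 ang deg 27.720052192016492
max 0.7
[[-0.38, 0.0, 0.0, 0.69, -0.04, -0.13, 0.0], [-0.38, 0.0, 0.0, 0.69, -0.04, -0.13, 0.0], [-0.38, 0.0, 0.0, 0.69, -0.03, -0.13, 0.0], [-0.38, 0.0, 0.0, 0.69, -0.02, -0.13, 0.0], [-0.38, 0.0, 0.0, 0.69, -0.02, -0.13, 0.0], [-0.38, 0.0, 0.0, 0.69, -0.01, -0.13, 0.0], [-0.38, 0.0, 0.0, 0.7, -0.01, -0.13, 0.0], [-0.38, 0.0, 0.0, 0.69, 0.0, -0.13, 0.0], [-0.38, 0.0, 0.0, 0.7, 0.0, -0.13, 0.0], [-0.38, 0.0, 0.0, 0.69, 0.0, -0.14, 0.0]]
[[-0.38, 0.0, 0.0, 0.7, 0.01, -0.13, 0.0], [-0.38, 0.0, 0.0, 0.69, 0.02, -0.14, 0.0]]
```

Pan centre ≈ (0.4215, -0.312), radius 65 mm, z 0.055, as described. The held tin weighs about 6.5 N, so it is the full one and goes to the scale.

Request:
{"method": "step_arm", "body": {"commands": [[-0.38, 0, 0, 0.4, -0.1, -0.13, 0], [-0.38, 0, 0, 0.69, -0.05, -0.13, 0], [-0.38, 0, 0, 0.69, -0.03, -0.13, 0], [-0.38, 0, 0, 0.69, -0.02, -0.13, 0], [-0.38, 0, 0, 0.69, -0.02, -0.13, 0], [-0.38, 0, 0, 0.69, 0, -0.13, 0], [-0.38, 0, 0, 0.7, 0, -0.13, 0], [-0.38, 0, 0, 0.7, 0, -0.13, 0], [-0.38, 0, 0, 0.7, 0, -0.13, 0], [-0.38, 0, 0, 0.7, 0, -0.13, 0]]}}

```text
time_s: 7.35
eef_pos: [0.4324, -0.2617, 0.2033]
eef_rot: [-0.509, 0.466, -0.49, 0.533]
wrist_force: [0.7, 0.6, -6.9]
opening: 0.667
```

Request:
{"method": "step_arm", "body": {"commands": [[-0.38, 0, 0, 0.7, 0, -0.13, 0], [-0.38, 0, 0, 0.7, 0, -0.13, 0], [0, 0, 0, 0.35, 0, 0, 0], [0, 0, 0, 0, 0, 0, 0]]}}

```text
time_s: 7.75
eef_pos: [0.4224, -0.3139, 0.2029]
eef_rot: [-0.491, 0.485, -0.51, 0.514]
wrist_force: [0.3, 0.5, -7.1]
opening: 0.671
```

Run:
```python
from h import *
st()
R=grasp_R(0,YAW,-1)
s=plan(np.array([0.4215,-0.312,0.09]),R,6,0.0)
p,d=ctrl.camera("scene"); cv2.imwrite("pics/s4.png",cv2.resize(p[150:320,120:340],None,fx=3,fy=3))
```

```text
t 7.75 pos [ 0.4224 -0.3139  0.2029] x [-0.048 -0.999 -0.003] y [ 0.009  0.002 -1.   ] F [ 0.34  0.45 -7.07] T [0.06 0.02 0.02] op 0.671 q [-0.87  0.1   1.76  0.01  1.28  0.75]
dist 0.11289492631355649 ang deg 0.6074189209017488
max 0.63
[[-0.01, -0.01, 0.0, -0.01, 0.63, -0.01, 0.0], [-0.01, -0.01, 0.0, -0.01, 0.63, -0.01, 0.0], [-0.01, -0.01, 0.0, -0.01, 0.63, -0.01, 0.0], [-0.01, -0.01, 0.0, -0.01, 0.62, -0.01, 0.0], [-0.01, -0.01, 0.0, -0.01, 0.63, -0.01, 0.0], [-0.01, -0.01, 0.0, 0.0, 0.62, -0.01, 0.0]]
```

View pics/s4.png

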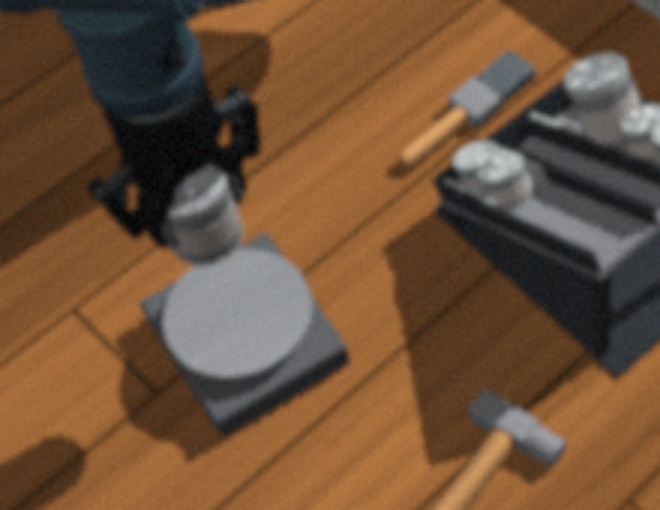

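Request:
{"method": "step_arm", "body": {"commands": [[0, 0, 0, 0, 0.7, 0, 0], [0, 0, 0, 0, 0.8, 0, 0], [0, 0, 0, -0.05, 0.8, -0.03, 0], [0, 0, 0, 0, 0.7, 0, 0], [0, 0, 0, 0, 0.4, 0, 0], [0, 0, 0, 0, 0.2, 0, 0], [0, 0, 0, 0, 0, 0, 0]]}}

```text
time_s: 8.5
eef_pos: [0.4222, -0.3107, 0.0956]
eef_rot: [-0.491, 0.485, -0.51, 0.513]
wrist_force: [0.1, -0.6, -6.0]
opening: 0.663
```

Request:
{"method": "step_arm", "body": {"commands": [[0, 0, 0, 0, 0.1, 0, 0], [0, 0, 0, 0, 0.1, 0, 0], [0, 0, 0, 0, 0.1, 0, 0], [0, 0, 0, 0, 0.1, 0, 0], [0, 0, 0, 0, 0, 0, 0]]}}

```text
time_s: 9.0
eef_pos: [0.4221, -0.311, 0.0835]
eef_rot: [-0.491, 0.486, -0.51, 0.513]
wrist_force: [-0.5, -0.9, -6.4]
opening: 0.665
```

Request:
{"method": "step_arm", "body": {"commands": [[0, 0, 0, 0, 0.1, 0, 0], [0, 0, 0, 0, 0.1, 0, 0], [0, 0, 0, 0, 0.1, 0, 0], [0, 0, 0, 0, 0, 0, 0]]}}

```text
time_s: 9.4
eef_pos: [0.4225, -0.3113, 0.0747]
eef_rot: [-0.491, 0.486, -0.51, 0.513]
wrist_force: [0.6, -0.7, -4.6]
opening: 0.667
```

Request:
{"method": "step_arm", "body": {"commands": [[0, 0, 0, 0, 0.1, 0, 0], [0, 0, 0, 0, 0.1, 0, 0], [0, 0, 0, 0, 0, 0, 0], [0, 0, 0, 0, 0, 0, 0]]}}

```text
time_s: 9.8
eef_pos: [0.4227, -0.3114, 0.0692]
eef_rot: [-0.491, 0.486, -0.51, 0.513]
wrist_force: [-1.3, 1.4, -0.6]
opening: 0.668
```

Weight is now carried by the pan; release.

Request:
{"method": "step_arm", "body": {"commands": [[0, 0, 0, 0, 0, 0, 0.75], [0, 0, 0, 0, 0, 0, 0.85], [0, 0, 0, 0, 0, 0, 1], [0, 0, 0, 0, 0, 0, 1], [0, 0, 0, 0, 0, 0, 1]]}}

```text
time_s: 10.3
eef_pos: [0.4226, -0.3113, 0.069]
eef_rot: [-0.491, 0.486, -0.51, 0.513]
wrist_force: [0.9, -0.4, 0.3]
opening: 0.998
```

Run:
```python
from h import *
st()
p,d=ctrl.camera("wrist"); cv2.imwrite("pics/w5.png",p)
p,d=ctrl.camera("scene"); cv2.imwrite("pics/s5.png",cv2.resize(p[150:320,120:340],None,fx=3,fy=3))
```

```text
t 10.3 pos [ 0.4226 -0.3113  0.069 ] x [-0.047 -0.999 -0.002] y [ 0.009  0.001 -1.   ] F [ 0.94 -0.36  0.3 ] T [-0.    0.02  0.  ] op 0.998 q [-0.87  0.28  1.86  0.01  1.    0.75]
```

View pics/w5.png

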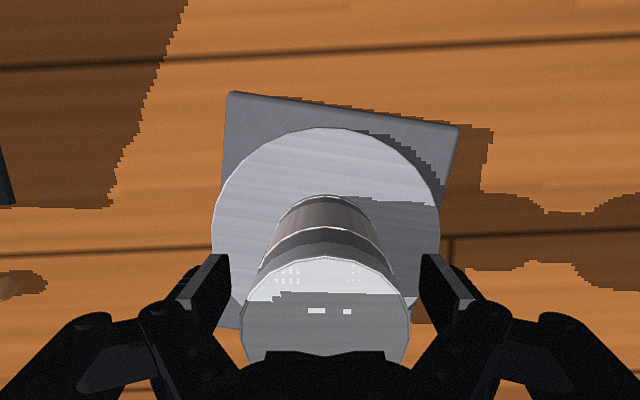

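View pics/s5.png

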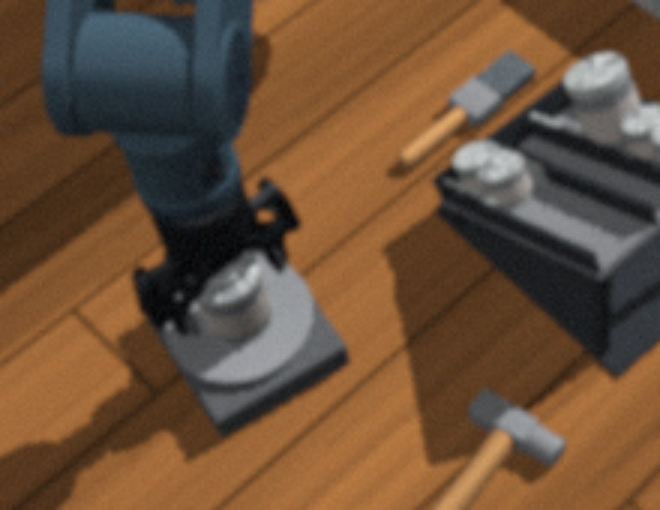

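Run:
```python
from h import *
o=ctrl.get_obs();p=np.array(o["eef_pos"]);R0=rot(o["eef_rot"])
s=plan(p+[0,0,0.17],R0,8,1.0)
lid=np.array([0.5176,0.0433,0.1505]);R=grasp_R(np.radians(28),YAW,-1); y=R.as_matrix()[:,1]
s=plan(lid-y*0.07,R,15,1.0,start=s)
```

```text
dist 0.17000000000000004 ang deg 0.0
max 0.71
[[0.0, 0.0, 0.0, 0.0, -0.71, 0.01, 1.0], [0.0, 0.0, 0.0, 0.0, -0.71, 0.01, 1.0], [0.0, 0.0, 0.0, 0.0, -0.71, 0.01, 1.0], [0.0, 0.0, 0.0, 0.0, -0.71, 0.0, 1.0], [0.0, 0.0, 0.0, 0.0, -0.71, 0.01, 1.0], [0.0, 0.0, 0.0, 0.0, -0.71, 0.0, 1.0], [0.0, 0.0, 0.0, 0.0, -0.7, 0.01, 1.0], [0.0, 0.0, 0.0, -0.01, -0.71, 0.0, 1.0]]
dist 0.3624001662207965 ang deg 27.49411025532594
max 0.8
[[0.31, 0.0, 0.0, -0.8, 0.06, 0.1, 1.0], [0.31, 0.0, 0.0, -0.8, 0.07, 0.1, 1.0], [0.31, 0.0, 0.0, -0.8, 0.07, 0.1, 1.0], [0.31, 0.0, 0.0, -0.8, 0.07, 0.09, 1.0], [0.31, 0.0, 0.0, -0.8, 0.07, 0.09, 1.0], [0.31, 0.0, 0.0, -0.79, 0.08, 0.09, 1.0], [0.31, 0.0, 0.0, -0.8, 0.08, 0.09, 1.0], [0.31, 0.0, 0.0, -0.79, 0.08, 0.08, 1.0], [0.31, 0.0, 0.0, -0.8, 0.09, 0.08, 1.0], [0.31, 0.0, 0.0, -0.79, 0.09, 0.08, 1.0]]
[[0.31, 0.0, 0.0, -0.8, 0.09, 0.08, 1.0], [0.31, 0.0, 0.0, -0.79, 0.09, 0.07, 1.0], [0.31, 0.0, 0.0, -0.8, 0.09, 0.07, 1.0], [0.31, 0.0, 0.0, -0.79, 0.1, 0.07, 1.0], [0.31, 0.0, 0.0, -0.8, 0.1, 0.06, 1.0]]
```

Request:
{"method": "step_arm", "body": {"commands": [[0, 0, 0, 0, -0.3, 0, 1], [0, 0, 0, 0, -0.7, 0.01, 1], [0, 0, 0, 0, -0.8, 0.01, 1], [0, 0, 0, 0, -0.8, 0.01, 1], [0, 0, 0, 0, -0.8, 0.01, 1], [0, 0, 0, 0, -0.8, 0, 1], [0, 0, 0, 0, -0.8, 0, 1], [0, 0, 0, 0, -0.65, 0, 1]]}}

```text
time_s: 11.2
eef_pos: [0.4224, -0.3117, 0.2407]
eef_rot: [-0.491, 0.486, -0.509, 0.514]
wrist_force: [-0.2, -0.6, -0.3]
opening: 0.996
```

Request:
{"method": "step_arm", "body": {"commands": [[0.31, 0, 0, -0.8, 0.06, 0.1, 1], [0.31, 0, 0, -0.8, 0.07, 0.1, 1], [0.31, 0, 0, -0.8, 0.07, 0.1, 1], [0.31, 0, 0, -0.8, 0.07, 0.09, 1], [0.31, 0, 0, -0.8, 0.07, 0.09, 1], [0.31, 0, 0, -0.8, 0.08, 0.09, 1], [0.31, 0, 0, -0.8, 0.08, 0.09, 1], [0.31, 0, 0, -0.8, 0.08, 0.08, 1], [0.31, 0, 0, -0.8, 0.09, 0.08, 1], [0.31, 0, 0, -0.8, 0.09, 0.08, 1]]}}

```text
time_s: 12.2
eef_pos: [0.4638, -0.0723, 0.2211]
eef_rot: [-0.563, 0.399, -0.419, 0.59]
wrist_force: [-0.5, 0.9, 0.0]
opening: 1.003
```

Request:
{"method": "step_arm", "body": {"commands": [[0.31, 0, 0, -0.8, 0.09, 0.08, 1], [0.31, 0, 0, -0.8, 0.09, 0.07, 1], [0.31, 0, 0, -0.8, 0.09, 0.07, 1], [0.31, 0, 0, -0.8, 0.1, 0.07, 1], [0.31, 0, 0, -0.8, 0.1, 0.06, 1], [0, 0, 0, 0, 0, 0, 1]]}}

```text
time_s: 12.8
eef_pos: [0.4836, 0.0484, 0.2114]
eef_rot: [-0.594, 0.354, -0.371, 0.62]
wrist_force: [-1.1, -0.0, -0.9]
opening: 0.999
```

Run:
```python
from h import *
np.set_printoptions(precision=4,suppress=True)
st()
c=ctrl.get_calibration("wrist");p,d=ctrl.camera("wrist"); cv2.imwrite("pics/w6.png",p)
W=world("wrist",d,c)
s,co=np.sin(np.radians(28)),np.cos(np.radians(28))
n=np.array([-s*.999,s*.0436,co]); lid=np.array([0.5176,0.0433,0.1505])
q=W.reshape(-1,3); q=q[(np.linalg.norm(q-lid,axis=1)<0.038)&(abs((q-lid)@n)<0.005)]
print(len(q), q.mean(0), (q.min(0)+q.max(0))/2)
R=grasp_R(np.radians(28),YAW,-1); y=R.as_matrix()[:,1]
s=plan(lid-y*0.02,R,3,1.0)
plan(lid+y*0.053,R,6,1.0,start=s)
p,d=ctrl.camera("top"); cv2.imwrite("pics/t6.png",p)
W=world("top",d).reshape(-1,3)
q=W[(W[:,2]>0.112)&(W[:,2]<.135)&(np.hypot(W[:,0]-.4215,W[:,1]+.312)<0.06)]
print("scale tin lid",len(q),q.mean(0),np.median(q[:,2]),cv2.minEnclosingCircle((q[:,:2]*1000).astype(np.float32)))
```

```text
t 12.8 pos [0.4836 0.0484 0.2114] x [-0.043 -0.999 -0.002] y [ 0.475 -0.019 -0.88 ] F [-1.08 -0.03 -0.89] T [0.02 0.19 0.  ] op 0.999 q [-0.2  -0.35  2.22  0.1   0.79  1.36]
5287 [0.5171 0.0438 0.1499] [0.5173 0.0439 0.1489]
dist 0.05003706259561089 ang deg 0.3891974337300253
max 0.56
[[-0.02, 0.0, 0.0, 0.03, 0.56, 0.01, 1.0], [-0.02, 0.0, 0.0, 0.03, 0.55, 0.01, 1.0], [-0.02, 0.0, 0.0, 0.03, 0.56, 0.01, 1.0]]
dist 0.07286268765756612 ang deg 0.09107925517839528
max 0.41
[[0.0, 0.0, 0.0, 0.0, 0.4, 0.0, 1.0], [0.0, 0.0, 0.0, 0.0, 0.41, 0.0, 1.0], [0.0, 0.0, 0.0, 0.0, 0.4, 0.0, 1.0], [0.0, 0.0, 0.0, 0.0, 0.41, 0.0, 1.0], [0.0, 0.0, 0.0, 0.0, 0.4, 0.0, 1.0], [0.0, 0.0, 0.0, 0.0, 0.41, 0.0, 1.0]]
scale tin lid 597 [ 0.422  -0.31    0.1201] 0.12018883615211942 ((422.1190490722656, -311.34564208984375), 30.012056350708008)
```

View pics/w6.png

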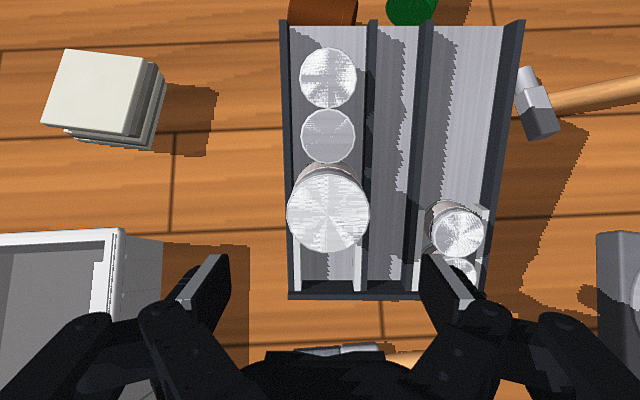

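View pics/t6.png

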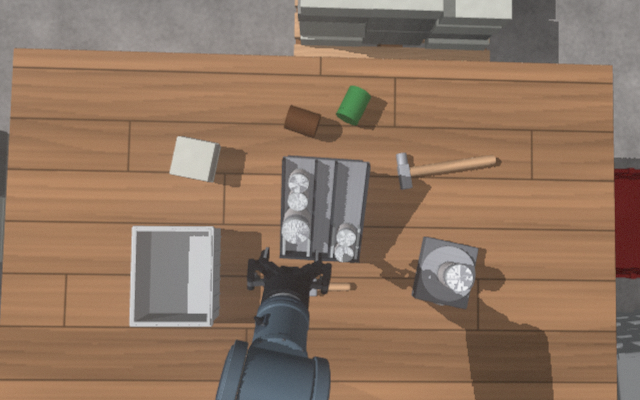

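Request:
{"method": "step_arm", "body": {"commands": [[0, 0, 0, 0.03, 0.55, 0.01, 1], [0, 0, 0, 0.03, 0.55, 0.01, 1], [0, 0, 0, 0.03, 0.55, 0.01, 1], [0, 0, 0, 0, 0.4, 0, 1], [0, 0, 0, 0, 0.4, 0, 1], [0, 0, 0, 0, 0.4, 0, 1], [0, 0, 0, 0, 0.4, 0, 1], [0, 0, 0, 0, 0.4, 0, 1], [0, 0, 0, 0, 0.4, 0, 1], [0, 0, 0, 0, 0, 0, 1]]}}

```text
time_s: 13.9
eef_pos: [0.5429, 0.0393, 0.1043]
eef_rot: [-0.592, 0.353, -0.372, 0.621]
wrist_force: [-0.6, -0.3, -0.3]
opening: 1.001
```

Run:
```python
from h import *
st()
lid=np.array([0.5174,0.0436,0.1505]);R=grasp_R(np.radians(28),YAW,-1); y=R.as_matrix()[:,1]
plan(lid+y*0.053,R,1,1.0)
```

```text
t 13.9 pos [0.5429 0.0393 0.1043] x [-0.049 -0.999 -0.002] y [ 0.473 -0.021 -0.881] F [-0.59 -0.33 -0.33] T [0.02 0.21 0.01] op 1.001 q [-0.19  0.01  2.17  0.15  0.47  1.32]
dist 0.0032894307104797374 ang deg 0.40769462618620306
max 0.1
[[-0.05, -0.05, 0.01, -0.1, 0.0, -0.03, 1.0]]
```

Request:
{"method": "step_arm", "body": {"commands": [[0, 0, 0, -0.1, 0, -0.03, 1], [0, 0, 0, 0, 0, 0, 0], [0, 0, 0, 0, 0, 0, 0], [0, 0, 0, 0, 0, 0, 0], [0, 0, 0, 0, 0, 0, 0], [0, 0, 0, 0, 0, 0, 0]]}}

```text
time_s: 14.5
eef_pos: [0.5426, 0.0438, 0.1058]
eef_rot: [-0.594, 0.353, -0.37, 0.621]
wrist_force: [-3.5, 0.1, 4.4]
opening: 0.668
```

Request:
{"method": "step_arm", "body": {"commands": [[0, 0, 0, 0, -0.2, 0, 0], [0, 0, 0, 0, -0.3, 0, 0], [0, 0, 0, 0, -0.5, 0, 0], [0, 0, 0, 0, -0.7, 0, 0], [0, 0, 0, 0, -0.8, 0, 0], [0, 0, 0, 0, -0.8, 0, 0], [0, 0, 0, 0, -0.5, 0, 0], [0, 0, 0, 0, -0.2, 0, 0], [0, 0, 0, 0, 0, 0, 0], [0, 0, 0, 0, 0, 0, 0]]}}

```text
time_s: 15.5
eef_pos: [0.4849, 0.0463, 0.2097]
eef_rot: [-0.593, 0.353, -0.371, 0.621]
wrist_force: [0.1, -0.2, -1.2]
opening: 0.667
```

Run:
```python
from h import *
st()
p,d=ctrl.camera("wrist"); cv2.imwrite("pics/w7.png",p)
st()
q=np.load("pics/W_top.npy").reshape(-1,3)
q=q[(q[:,2]>0.084)&(q[:,2]<0.096)&(np.hypot(q[:,0]-.405,q[:,1]-.334)<0.16)]
print(cv2.minAreaRect((q[:,:2]*1000).astype(np.float32)))
R=grasp_R(0,YAW,-1)
plan(np.array([0.405,0.334,0.21]),R,13,0.0)
```

```text
t 15.5 pos [0.4849 0.0463 0.2097] x [-0.047 -0.999 -0.002] y [ 0.474 -0.021 -0.88 ] F [ 0.14 -0.24 -1.19] T [0.06 0.34 0.02] op 0.667 q [-0.2  -0.35  2.22  0.1   0.78  1.36]
t 15.55 pos [0.4848 0.0463 0.2094] x [-0.047 -0.999 -0.002] y [ 0.474 -0.02  -0.88 ] F [ 0.32  0.02 -1.92] T [0.05 0.3  0.05] op 0.667 q [-0.2  -0.35  2.22  0.1   0.78  1.36]
((414.1201171875, 317.2283935546875), (219.57012939453125, 181.6016082763672), 0.5885058045387268)
dist 0.2985366810952794 ang deg 28.31135555067944
max 0.73
[[-0.36, 0.0, 0.0, -0.73, -0.11, -0.21, 0.0], [-0.36, 0.0, 0.0, -0.73, -0.11, -0.21, 0.0], [-0.36, 0.0, 0.0, -0.73, -0.1, -0.22, 0.0], [-0.36, 0.0, 0.0, -0.73, -0.09, -0.22, 0.0], [-0.36, 0.0, 0.0, -0.73, -0.08, -0.23, 0.0], [-0.36, 0.0, 0.0, -0.73, -0.07, -0.23, 0.0], [-0.36, 0.0, 0.0, -0.72, -0.06, -0.23, 0.0], [-0.36, 0.0, 0.0, -0.73, -0.05, -0.23, 0.0], [-0.36, 0.0, 0.0, -0.72, -0.05, -0.23, 0.0], [-0.36, 0.0, 0.0, -0.73, -0.04, -0.24, 0.0]]
[[-0.36, 0.0, 0.0, -0.72, -0.03, -0.24, 0.0], [-0.36, 0.0, 0.0, -0.73, -0.02, -0.24, 0.0], [-0.36, 0.0, 0.0, -0.72, -0.01, -0.24, 0.0]]
```

View pics/w7.png

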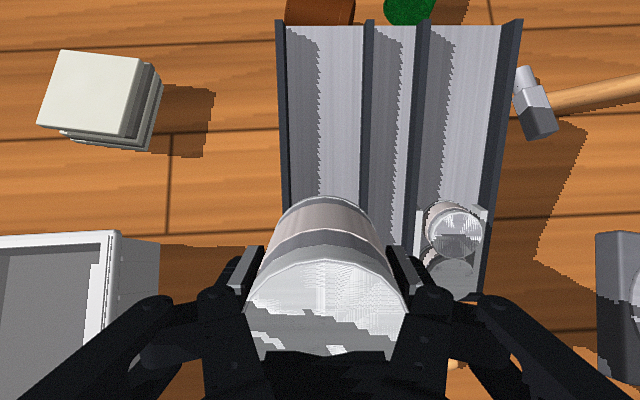

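Run:
```python
from h import *
R=grasp_R(0,YAW,-1)
plan(np.array([0.413,0.315,0.21]),R,13,0.0)
```

```text
dist 0.27810210937633995 ang deg 28.31135555067944
max 0.68
[[-0.36, 0.0, 0.0, -0.68, -0.1, -0.19, 0.0], [-0.36, 0.0, 0.0, -0.68, -0.1, -0.19, 0.0], [-0.36, 0.0, 0.0, -0.68, -0.09, -0.2, 0.0], [-0.36, 0.0, 0.0, -0.68, -0.08, -0.2, 0.0], [-0.36, 0.0, 0.0, -0.68, -0.07, -0.2, 0.0], [-0.36, 0.0, 0.0, -0.68, -0.07, -0.21, 0.0], [-0.36, 0.0, 0.0, -0.68, -0.06, -0.21, 0.0], [-0.36, 0.0, 0.0, -0.68, -0.05, -0.21, 0.0], [-0.36, 0.0, 0.0, -0.68, -0.04, -0.21, 0.0], [-0.36, 0.0, 0.0, -0.68, -0.03, -0.21, 0.0]]
[[-0.36, 0.0, 0.0, -0.68, -0.02, -0.22, 0.0], [-0.36, 0.0, 0.0, -0.68, -0.02, -0.22, 0.0], [-0.36, 0.0, 0.0, -0.67, -0.01, -0.21, 0.0]]
```

Request:
{"method": "step_arm", "body": {"commands": [[-0.36, 0, 0, -0.5, -0.1, -0.19, 0], [-0.36, 0, 0, -0.7, -0.1, -0.19, 0], [-0.36, 0, 0, -0.7, -0.1, -0.2, 0], [-0.36, 0, 0, -0.7, -0.1, -0.2, 0], [-0.36, 0, 0, -0.7, -0.07, -0.2, 0], [-0.36, 0, 0, -0.7, -0.07, -0.2, 0], [-0.36, 0, 0, -0.7, -0.06, -0.2, 0], [-0.36, 0, 0, -0.7, -0.05, -0.2, 0], [-0.36, 0, 0, -0.7, -0.04, -0.2, 0], [-0.36, 0, 0, -0.7, -0.03, -0.2, 0]]}}

```text
time_s: 16.55
eef_pos: [0.4308, 0.2539, 0.2106]
eef_rot: [-0.516, 0.459, -0.481, 0.54]
wrist_force: [0.3, 0.2, -1.9]
opening: 0.663
```

Request:
{"method": "step_arm", "body": {"commands": [[-0.36, 0, 0, -0.7, 0, -0.2, 0], [-0.36, 0, 0, -0.7, 0, -0.2, 0], [-0.36, 0, 0, -0.7, 0, -0.2, 0], [0, 0, 0, 0, 0, 0, 0]]}}

```text
time_s: 16.95
eef_pos: [0.4161, 0.3185, 0.209]
eef_rot: [-0.49, 0.488, -0.511, 0.511]
wrist_force: [0.4, -0.6, -1.9]
opening: 0.669
```

Run:
```python
from h import *
np.set_printoptions(precision=4,suppress=True)
st()
c=ctrl.get_calibration("wrist");p,d=ctrl.camera("wrist"); cv2.imwrite("pics/w8.png",p)
W=world("wrist",d,c); q=W.reshape(-1,3); q=q[(d.ravel()>0)&(abs(q[:,2]-0.09)<0.004)]
print(len(q),np.percentile(q,[1,50,99],axis=0))
```

```text
t 16.95 pos [0.4161 0.3185 0.209 ] x [-0.045 -0.999 -0.002] y [ 0.003  0.001 -1.   ] F [ 0.44 -0.59 -1.9 ] T [0.02 0.07 0.  ] op 0.669 q [0.43 0.09 1.76 0.   1.29 2.04]
7959 [[0.3558 0.0804 0.0861]
 [0.4967 0.3072 0.0881]
 [0.5228 0.4062 0.0902]]
```

View pics/w8.png

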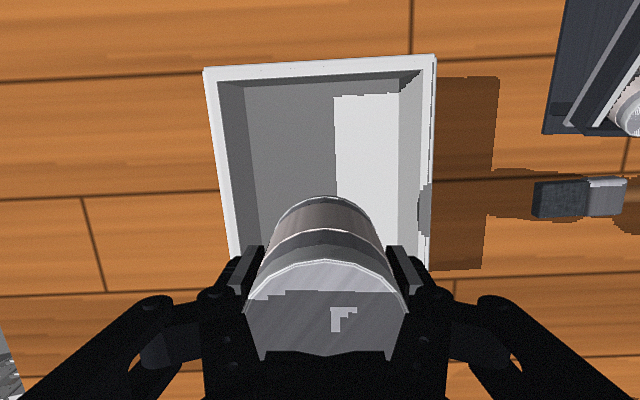

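Request:
{"method": "step_arm", "body": {"commands": [[0, 0, 0, -0.05, 0.5, 0, 0], [0, 0, 0, 0, 0.8, 0, 0], [0, 0, 0, 0, 0.9, 0, 0], [0, 0, 0, 0, 0.9, 0, 0], [0, 0, 0, 0, 0.9, 0, 0], [0, 0, 0, 0, 0.8, 0, 0], [0, 0, 0, 0, 0.5, 0, 0], [0, 0, 0, 0, 0.3, 0, 0], [0, 0, 0, 0, 0.1, 0, 0], [0, 0, 0, 0, 0, 0, 0]]}}

```text
time_s: 18.0
eef_pos: [0.4175, 0.3183, 0.0396]
eef_rot: [-0.49, 0.486, -0.511, 0.513]
wrist_force: [-0.2, -0.1, -2.0]
opening: 0.667
```

Request:
{"method": "step_arm", "body": {"commands": [[0, 0, 0, 0, 0.1, 0, 0], [0, 0, 0, 0, 0, 0, 0]]}}

```text
time_s: 18.2
eef_pos: [0.4178, 0.3187, 0.0371]
eef_rot: [-0.49, 0.486, -0.51, 0.513]
wrist_force: [-1.1, -0.7, -1.8]
opening: 0.67
```

Request:
{"method": "step_arm", "body": {"commands": [[0, 0, 0, 0, 0.1, 0, 0], [0, 0, 0, 0, 0.1, 0, 0], [0, 0, 0, 0, 0, 0, 0]]}}

```text
time_s: 18.5
eef_pos: [0.4171, 0.3184, 0.0303]
eef_rot: [-0.49, 0.487, -0.511, 0.512]
wrist_force: [0.3, 0.2, -1.3]
opening: 0.668
```

Request:
{"method": "step_arm", "body": {"commands": [[0, 0, 0, 0, 0, 0, 0.8], [0, 0, 0, 0, 0, 0, 0.9], [0, 0, 0, 0, 0, 0, 0.9], [0, 0, 0, 0, 0, 0, 0.9], [0, 0, 0, 0, -0.3, 0, 0.9], [0, 0, 0, 0, -0.7, 0, 0.9], [0, 0, 0, 0, -0.8, 0, 0.9], [0, 0, 0, 0, -0.8, 0, 0.9], [0, 0, 0, 0, -0.8, 0, 0.9], [0, 0, 0, 0, -0.8, 0, 0.9]]}}

```text
time_s: 19.5
eef_pos: [0.4167, 0.3184, 0.1584]
eef_rot: [-0.49, 0.486, -0.51, 0.513]
wrist_force: [0.1, 1.1, 0.7]
opening: 0.901
```

Request:
{"method": "step_arm", "body": {"commands": [[0, 0, 0, 0, -0.8, 0, 0.9], [0, 0, 0, 0, -0.8, 0, 0.9], [0, 0, 0, 0, -0.8, 0, 0.9], [0, 0, 0, 0, -0.5, 0, 0.9], [0, 0, 0, 0, 0, 0, 0.9], [0, 0, 0, 0, 0, 0, 0.9]]}}

```text
time_s: 20.1
eef_pos: [0.4161, 0.3182, 0.2437]
eef_rot: [-0.49, 0.486, -0.511, 0.513]
wrist_force: [-0.4, 0.0, -0.1]
opening: 0.901
```

Run:
```python
from h import *
np.set_printoptions(precision=4,suppress=True)
st()
p,d=ctrl.camera("top"); cv2.imwrite("pics/t9.png",p); cv2.imwrite("pics/t9c.png",cv2.resize(p[145:270,265:385],None,fx=4.8,fy=4.8,interpolation=cv2.INTER_CUBIC))
W=world("top",d).reshape(-1,3)
q=W[(W[:,2]>0.112)&(W[:,2]<.135)&(np.hypot(W[:,0]-.4215,W[:,1]+.312)<0.06)]
print("scale tin lid",len(q),q.mean(0),np.median(q[:,2]))
A=np.c_[q[:,:2],np.ones(len(q))]; print(np.linalg.lstsq(A,q[:,2],rcond=None)[0])
Z=Rn.from_euler('z',YAW).as_matrix(); O=np.array([0.4674,-0.0083,0])
for t in ["tin_a","small_l1","tiles","mallet","brush"]:
    for r in ctrl.boxes_of(t,"top")[:4]:
        w=toW("top",r["point"]); print(t,round(r["p"],2),w,"rack",Z.T@(w-O))
p,d=ctrl.camera("scene"); cv2.imwrite("pics/s9.png",p)
```

```text
t 20.1 pos [0.4161 0.3182 0.2437] x [-0.047 -0.999 -0.002] y [ 0.006  0.002 -1.   ] F [-0.35  0.04 -0.06] T [-0.01  0.01  0.01] op 0.901 q [ 0.43  0.05  1.73 -0.    1.36  2.04]
scale tin lid 592 [ 0.4221 -0.31    0.1201] 0.12023753662368622
[ 0.0011 -0.0226  0.1126]
tin_a 0.96 [ 0.4286 -0.302   0.1234] rack [-0.026  -0.2952  0.1234]
tin_a 0.89 [0.4197 0.3117 0.0818] rack [-0.0616  0.3176  0.0818]
tin_a 0.76 [ 0.8146 -0.0835  0.0546] rack [ 0.3502 -0.06    0.0546]
tin_a 0.75 [0.772  0.0384 0.0503] rack [0.3023 0.06   0.0503]
small_l1 0.86 [0.5166 0.0433 0.0977] rack [0.0469 0.0537 0.0977]
small_l1 0.75 [0.4752 0.0443 0.082 ] rack [0.0055 0.0529 0.082 ]
small_l1 0.19 [ 0.4295 -0.2936  0.042 ] rack [-0.0254 -0.2867  0.042 ]
tiles 0.69 [0.6806 0.2861 0.0621] rack [0.2001 0.3035 0.0621]
mallet 0.68 [ 0.6758 -0.2815  0.0245] rack [ 0.2201 -0.2638  0.0245]
brush 0.92 [0.381  0.0172 0.0145] rack [-0.0874  0.0217  0.0145]
```

View pics/t9.png

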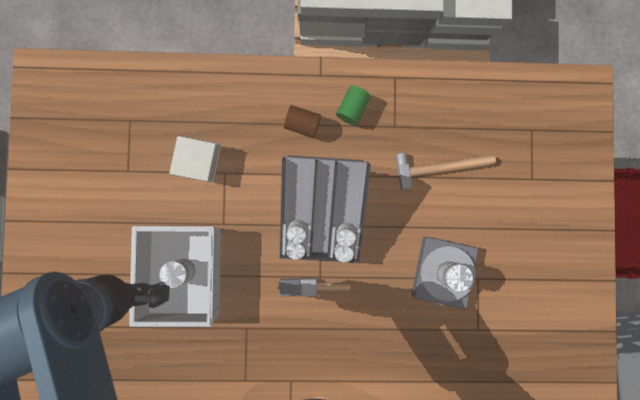

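View pics/t9c.png

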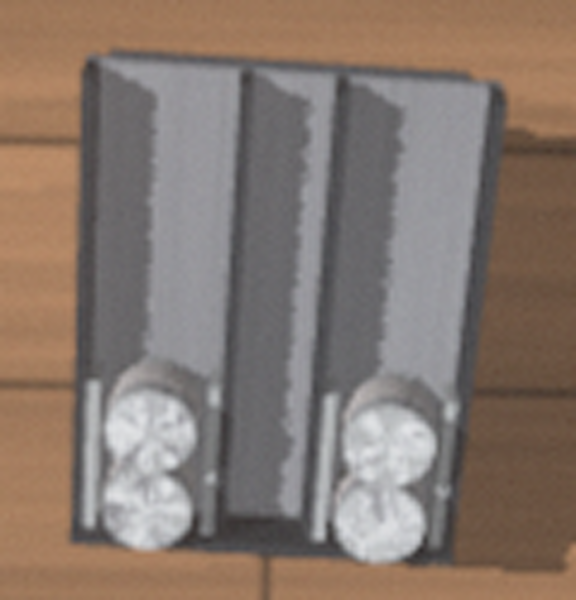

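View pics/s9.png

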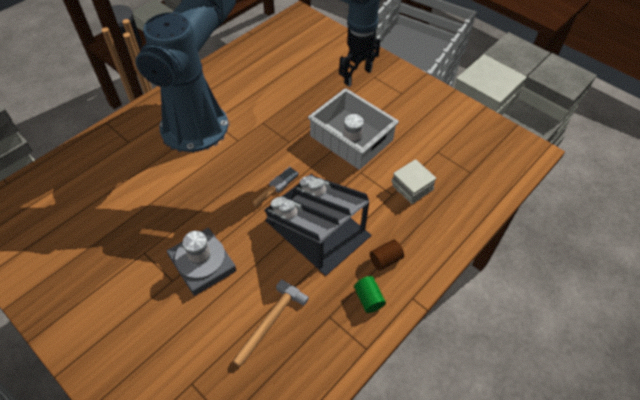

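Run:
```python
from h import *
np.set_printoptions(precision=1,suppress=True)
p,d=ctrl.camera("top"); W=world("top",d).reshape(-1,3)
Z=Rn.from_euler('z',YAW).as_matrix(); O=np.array([0.4674,-0.0083,0])
Q=(W-O)@Z; a=np.radians(28)
h=-Q[:,0]*np.sin(a)+(Q[:,2]-.04)*np.cos(a); u=Q[:,0]*np.cos(a)+(Q[:,2]-.04)*np.sin(a)
for yc in (.055,-.055):
    m=(abs(h-.036)<.005)&(abs(Q[:,1]-yc)<.03)&(u>-.02)&(u<.12)
    uu=u[m]*1000; yy=Q[m,1]*1000
    print(yc,m.sum(),"u range",np.percentile(uu,[1,99]),"y",np.percentile(yy,[1,99]))
    for lo,hi in ((-10,42),(42,100)):
        s=(uu>lo)&(uu<hi); c=[np.percentile(uu[s],[1,99]).mean(),np.percentile(yy[s],[1,99]).mean()]; print("  centre x",c[0]*np.cos(a),"y",c[1])
```

```text
0.055 526 u range [ 2.1 83.5] y [35.7 75.1]
  centre x 18.57512308959229 y 55.17125115819536
  centre x 56.22259053520411 y 55.51376463230724
-0.055 517 u range [ 1.9 83.5] y [-74.4 -34.5]
  centre x 18.370992459646533 y -53.995449776655406
  centre x 55.990283964284764 y -54.59888687480102
```

All four small tins are within limits (x 6.5–28.5 mm and 43.6–65.6 mm, y 43–67 mm either side).

```bash
python3 -c "
from bench import ctrl
print(ctrl.hand_in())"
```

```text
the job is handed in; nothing more can be done
None
```

Both large tins are out of the chute and the job was handed in at about 20.5 s of the 53 s allowed; it reports no verdict.

- **Full tin:** the tin from the right lane read about 6.5 N at the wrist, so I took it as the full one. I lowered it onto the pan until the spring carried it, then released. In the last pictures it stands upright about 1 to 2 mm from the pan's middle. Its lid is at z = 0.120 m, so the pan has sunk about 10 mm.
- **Empty tin:** the tin from the left lane read about 1.2 to 2.0 N, noisily. It stands upright in the white crate near the middle, below the rim.
- **Small tins:** both pairs slid down to the stop. I measured x of about 18.5 and 56 mm, and y within 1 mm of ±55 mm, in the rack frame, all within the limits.
- **Bystanders:** the networks place the tiles, mallet and brush within about 4 mm of where they were. The gripper is clear above the crate.

No check failed. The one disagreement was the networks' rough points for the left-lane small tins, 5 to 9 mm off where their lids should be. They mark the middle of the visible surface; fitting the lids in the depth picture gave the positions above.

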